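# Latch the wide coin case

### The arm

A 6-joint arm with a two-finger parallel gripper is mounted at the origin on the work surface. World frame = base frame: x ahead of the robot, y to its left, z up, the work surface at z = 0. Lengths are in m, angles in rad, forces in N, time in s.
With the tool pointing down it reaches from about 0.25 to 0.775 m from the base axis. Payload 4 kg.
Tool frame: the origin (TCP) lies at the very end of the fingers, on their centre line; the grasp point (between the pads) lies 19 mm behind it; z points along the fingers, y is the line along which they close (so a half turn about z gives the same grasp; the last joint's range is limited). The gripper opens to 94 mm and grips with 3 to 60 N. Pads are 16 mm wide; open, the fingers measure 119 mm over their backs; the gripper's body (75 mm by 177 mm) begins 78 mm behind the grasp point.
Start: joints at [1.189, 0.087, 1.371, -0, 1.684, -0.103], TCP at [0.151, 0.529, 0.206] pointing down, gripper open.
Joint ranges: [-3.1, 3.1], [-0.76, 2.03], [0.27, 2.55], [-1.08, 4.22], [0.17, 2.65], [-2.57, 2.57]. Speed limits (rad/s): [2.79, 2.79, 3.14, 3.14, 3.14, 3.14].

### API

Orientations are given as a 3x3 rotation matrix whose columns are the frame's x, y, z axes.
In Python, from station import monitor, viewer, arm gives the robot as it stands. The module is installed in compiled form; this text tells all that it offers.
- The arm moves only by the tool jog_arm, never from a script. Its argument "plan" is a list of rows, each a list of 2 entries, a list of its own where there are three numbers: the shift along the tool's x, y, z in units of 2.5 cm (1.0 is 2.5 cm), then the turn, a rotation vector about the tool's x, y, z in units of 90 degrees (1.0 is 90 degrees). A call has 1 to 5 rows; each row shifts and turns the commanded pose from where the row before left it, along the tool's axes as they then stand; what a row does not reach is not made up. A row lasts 1/10 s, in which the tool goes at most 50 mm and 8.59 degrees, less where a joint would pass 70% of its speed; a pose out of reach is approached as far as the arm can. A call with a number of a shift or a turn outside -1 to 1 is refused whole. A call with a gripper value outside its range is refused whole. "fingers" is the closure, from 0 (fully open) to 1 (shut), set as the call begins (left out, the last holds). The fingers move at their own pace and stop on an object; "force" is the grip in N (left out, the last holds). Time passes only in rows, so rows that do not move let the fingers close. It gives the time, the measured TCP pose, the force, the opening and the grip force at its end, in the units of the state.
- monitor.get_obs(): the state, without advancing time (a new reading comes with each control period).
- viewer.capture(name): name is "scene" or "side" or "wrist"; returns a dict with "pixels" (420x560x3 uint8, red, green, blue), "fovy" (degrees; the focal length in pixels is half the picture's height over the tangent of half this angle, whatever the lens; pixels are square), "cx", "cy" (the principal point, pixels), "xyz" and "attitude" of the camera in the world. Camera axes: x right, y down, z forward; pixel columns grow to the right and rows downward; lengths in m; the calibration is good to about 2 mm. The wrist camera is an equidistant fisheye: a pixel r from the principal point sees the ray r / f radians off the axis. A picture is of the moment at which its call begins. There is no depth.
- arm.hand_in(): hands the job in; it is judged then, once.
The state is a dict: "time_s": time; "q": joint angles; "joint_vel": joint speeds; "joint_torque": joint torques, N m; "eef_pos": TCP position; "tool_rot": TCP orientation; "force": force on the tool from outside, world axes, zero at the start; "moment": the same for the moment, N m; "gripper_width": finger opening in m; "grasp_force": force on a finger pad.
Only numpy, scipy, OpenCV 4.12 (cv2) and the standard library are available. Lean on these libraries where they do the work, as an engineer would, in place of code of your own. Each camera call takes 0.05 s, during which the arm holds its last target. There are 200 camera calls.

### The job

Of the two open grey coin cases at the counting window, shut the wider one: swing its lid down and press it against its gasket until the latch catches and the lid stays down by itself. Leave the narrower case standing open.

Things in the scene. Friction and masses are not known exactly. Their poses are not given: they have to be found in the camera images.
- wide_case: the wider of two like grey plastic coin cases, fixed, 200 mm wide (y), 160 deep (x), 80 high. Origin: centre of its underside, 0 to 30 mm above the counter (black plinth); z up; -x is its front, facing the robot, with a spring latch out to x = -137 mm. Lid hinged along the far rim: hinge line parallel to y at x = +75, z = +88 mm. A fixed white funnel (144 across, 158 high) and the two cases stand side by side in any order
- wide_lid (a joint): lid angle, rad: 0 = level and latched, grows as the front edge rises; a stiff hinge keeps it where left. Lid 200 wide, 10 thick, edge 160 mm from hinge line, top face 6 mm above it; black pad centred 135 mm from it. Gasket and latch meet it at about 0.06; pressing at the pad then takes 3 to 9 N; the latch catches at about 0; hard stop at -0.02. Unlatched it springs back to 0.05; latched it stays near 0.
- narrow_case: the narrower of two like grey plastic coin cases, fixed, 110 mm wide (y), 160 deep (x), 80 high. Origin: centre of its underside, 0 to 30 mm above the counter (black plinth); z up; -x is its front, facing the robot, with a spring latch out to x = -137 mm. Lid hinged along the far rim: hinge line parallel to y at x = +75, z = +88 mm. Its open lid stands up to 250 mm above the counter
- narrow_lid (a joint): lid angle, rad: 0 = level and latched, grows as the front edge rises; a stiff hinge keeps it where left. Same lid as the wider case's but 110 mm wide. Starts open at 0.45 to 0.85; leave it open.

How it is judged:
By the outcome, as a careful person would: the job done as asked, in the order asked, and still so for the second after the job is handed in, with the robot touching nothing.
It also fails if it takes over 32 s, if anything falls off the work surface, if the arm or the gripper's body presses on something with over 40 N, if the wrist force passes 120 N, or if a joint passes its speed limit or range.

## Working session

There is one attempt and no reset: what is moved stays moved. The work goes in short steps, Python scripts to look and compute and a tool call to move; the robot and the scene stay as the last step left them, time stands still between calls to the robot, and variables do not carry over. Pictures are saved under pics/ and viewed, at most 10 in all, crops included, and the job is handed in when it is done.

Besides the shell and the picture viewer there is one more tool, called after "Call:" as name(argument=value, ...) on one line, values as JSON. jog_arm: Moves the arm, as the interface text tells. Its arguments: {"type":"object","properties":{"plan":{"type":"array","items":{"type":"array"}},"fingers":{"type":"number"},"force":{"type":"number"}},"required":["plan"]}

```bash
mkdir -p pics; cat > h.py <<'E'
import numpy as np, cv2
from station import monitor, viewer, arm
def cap(n,f=None):
    c=viewer.capture(n)
    if f: cv2.imwrite('pics/'+f, np.array(c['pixels'])[:,:,::-1])
    return c
def ray(c,u,v):
    f=210/np.tan(np.radians(c['fovy'])/2)
    d=np.array([(u-c['cx'])/f,(v-c['cy'])/f,1.])
    R=np.array(c['attitude']); return np.array(c['xyz']), R@d/np.linalg.norm(d)
def plane(c,u,v,z):
    o,d=ray(c,u,v); return o+d*(z-o[2])/d[2]
def tri(c1,p1,c2,p2):
    o1,d1=ray(c1,*p1);o2,d2=ray(c2,*p2)
    s=np.linalg.lstsq(np.c_[d1,-d2],o2-o1,rcond=None)[0]
    a,b=o1+s[0]*d1,o2+s[1]*d2
    return (a+b)/2,np.linalg.norm(a-b)
E
python3 - <<'E'
from h import *
import pickle
S={}
for n in ('scene','side'):
    c=cap(n,n+'0.png'); S[n]=c; print(n,c['fovy'],c['cx'],c['cy'],np.round(c['xyz'],3),np.round(c['attitude'],3).tolist())
pickle.dump(S,open('s0.pkl','wb'))
o=monitor.get_obs();print(o['time_s'],np.round(o['tool_rot'],3).tolist(),o['eef_pos'])
E
```

```text
scene 57.66404505439539 274.426035594809 198.55436631243995 [1.079 0.036 0.765] [[-0.037, 0.816, -0.577], [0.999, 0.027, -0.026], [-0.005, -0.578, -0.816]]
side 56.73325917031851 280.28032105772024 205.23081205875172 [0.302 0.525 0.565] [[-0.851, -0.32, 0.417], [-0.526, 0.492, -0.694], [0.017, -0.809, -0.587]]
0.1 [[-0.961, 0.275, -0.001], [0.275, 0.961, -0.002], [0.0, -0.002, -1.0]] [0.15117785 0.52829369 0.20444586]
```

View pics/scene0.png

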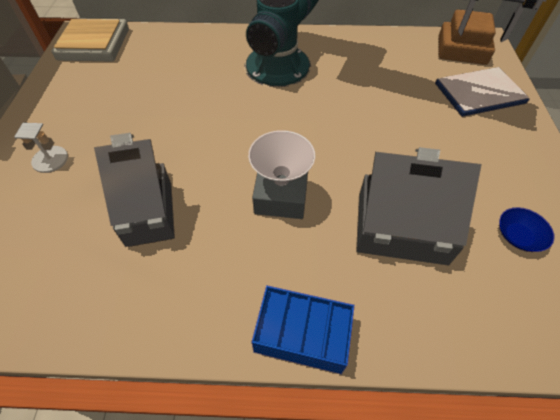

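View pics/side0.png

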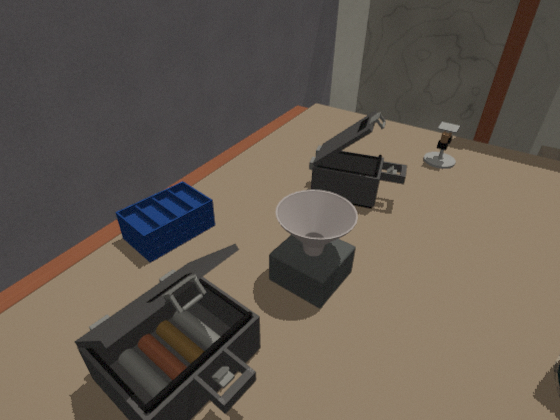

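The wide case is on the right in the scene view (lid front corners about (373,156) and (480,161), pad (426,170)). The funnel is centred and the narrow case is on the left. In the side view the wide case is at lower left with its lid nearly edge-on, so I'll crop in.

```bash
python3 - <<'E'
import cv2,numpy as np
a=cv2.imread('pics/scene0.png')[130:270,340:500];b=cv2.imread('pics/side0.png')[225:420,70:270]
f=lambda i,s:np.clip(cv2.resize(i,None,fx=s,fy=s,interpolation=cv2.INTER_CUBIC)*1.8,0,255).astype('uint8')
A=f(a,2.5);B=f(b,2)
o=np.zeros((400,800,3),'uint8');o[:A.shape[0],:A.shape[1]]=A;o[:B.shape[0],400:400+B.shape[1]]=B
cv2.imwrite('pics/crop0.png',o)
E
```

```text
(no output)
```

View pics/crop0.png

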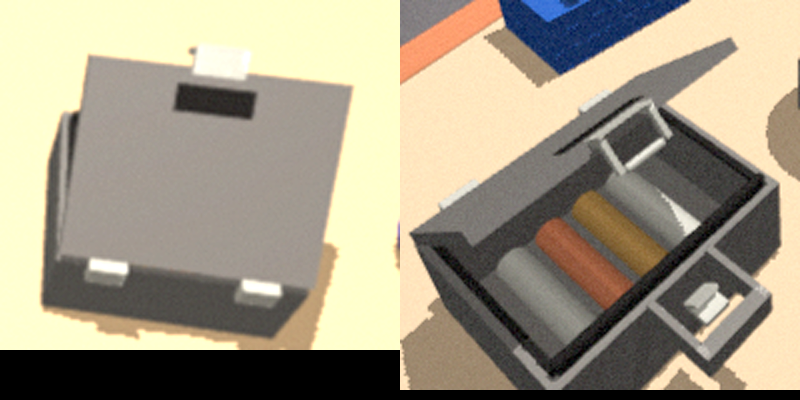

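The crops show the scene lid corners at about (375,152), (481,165), (464,246), (364,233) and the pad at (426,170). In the side view the front lid edge runs from about (105,346) to (237,246).

```bash
python3 - <<'E'
from h import *
import pickle
S=pickle.load(open('s0.pkl','rb'));a,b=S['scene'],S['side']
P=lambda x,y:(340+x/2.5,130+y/2.5)
Q=lambda x,y:(70+(x-400)/2,225+y/2)
for n,p,q in [('front y-',P(88,55),Q(736,42)),('front y+',P(352,87),Q(470,243)),('hinge y+',P(310,290),Q(412,233)),('hook',P(222,50),Q(628,128)),('knuckle y+',P(258,290),Q(460,195)),('knuckle y-',P(107,270),Q(595,102))]:
    t,e=tri(a,p,b,q);print(n,t.round(3),round(e,4))
for n,p in [('hinge y-',P(60,257)),('hinge y+',P(310,290))]: print(n,[plane(a,*p,z).round(3) for z in (.09,.11,.125)])
for n,p in [('rim f y+',Q(548,388)),('rim f y-',Q(778,183)),('latch y+',Q(712,360)),('latch y-',Q(770,295))]: print(n,[plane(b,*p,z).round(3) for z in (.08,.095,.11)])
E
```

```text
front y- [0.559 0.212 0.202] 0.0045
front y+ [0.585 0.412 0.199] 0.0043
hinge y+ [0.706 0.394 0.093] 0.0014
hook [0.561 0.314 0.211] 0.0023
knuckle y+ [0.706 0.354 0.091] 0.0002
knuckle y- [0.691 0.236 0.09 ] 0.0025
hinge y- [array([0.681, 0.2  , 0.09 ]), array([0.693, 0.195, 0.11 ]), array([0.702, 0.192, 0.125])]
hinge y+ [array([0.704, 0.396, 0.09 ]), array([0.716, 0.385, 0.11 ]), array([0.724, 0.377, 0.125])]
rim f y+ [array([0.554, 0.413, 0.08 ]), array([0.546, 0.416, 0.095]), array([0.538, 0.42 , 0.11 ])]
rim f y- [array([0.522, 0.215, 0.08 ]), array([0.515, 0.224, 0.095]), array([0.508, 0.234, 0.11 ])]
latch y+ [array([0.481, 0.347, 0.08 ]), array([0.476, 0.353, 0.095]), array([0.47 , 0.358, 0.11 ])]
latch y- [array([0.475, 0.293, 0.08 ]), array([0.47 , 0.3  , 0.095]), array([0.465, 0.307, 0.11 ])]
```

Call:
jog_arm(plan=[[[0, 0, -1], [0, 0, -0.093]], [[0, 0, -1], [0, 0, 0]], [[0, 0, -1], [0, 0, 0]], [[-1, -0.33, 0], [0, 0, 0]], [[-1, -0.33, 0], [0, 0, 0]]], fingers=1, force=30)

```text
time_s: 0.6
eef_pos: [0.1989, 0.506, 0.2813]
tool_rot: [[-0.991, 0.13, 0.001], [0.13, 0.991, 0.001], [-0.001, 0.002, -1.0]]
force: [0.1, 0.5, -1.0]
gripper_width: 0.0573
grasp_force: 0.0
```

Call:
jog_arm(plan=[[[-1, -0.33, 0], [0, 0, 0]], [[-1, -0.33, 0], [0, 0, 0]], [[-1, -0.33, 0], [0, 0, 0]], [[-1, -0.33, 0], [0, 0, 0]], [[-1, -0.33, 0], [0, 0, 0]]])

```text
time_s: 1.1
eef_pos: [0.3179, 0.4476, 0.2798]
tool_rot: [[-0.991, 0.132, -0.001], [0.132, 0.991, -0.001], [0.001, -0.001, -1.0]]
force: [-0.8, -0.2, 1.1]
gripper_width: 0.0174
grasp_force: 0.0
```

Call:
jog_arm(plan=[[[-1, -0.33, 0], [0, 0, 0]], [[-1, -0.33, 0], [0, 0, 0]], [[-1, -0.33, 0], [0, 0, 0]], [[-1, -0.33, 0], [0, 0, 0]], [[-1, -0.33, 0], [0, 0, 0]]])

```text
time_s: 1.6
eef_pos: [0.4364, 0.3903, 0.2798]
tool_rot: [[-0.991, 0.132, -0.001], [0.132, 0.991, -0.001], [0.001, -0.001, -1.0]]
force: [0.1, -0.4, -0.6]
gripper_width: 0.0005
grasp_force: 0.0
```

Call:
jog_arm(plan=[[[-1, -0.34, 0], [0, 0, 0]], [[-1, -0.34, 0], [0, 0, 0]], [[-1, -0.34, 0], [0, 0, 0]], [[-1, -0.34, 0], [0, 0, 0]], [[-1, -0.34, 0], [0, 0, 0]]])

```text
time_s: 2.1
eef_pos: [0.5547, 0.3316, 0.2796]
tool_rot: [[-0.991, 0.132, -0.001], [0.132, 0.991, -0.0], [0.001, -0.001, -1.0]]
force: [-0.2, -0.3, 0.2]
gripper_width: 0.0005
grasp_force: 0.0
```

Call:
jog_arm(plan=[[[-1, -0.34, 0], [0, 0, 0]], [[-1, -0.34, 0.5], [0, 0, 0]], [[0, 0, 0.5], [0, 0, 0]], [[0, 0, 0], [0, 0, 0]]])

```text
time_s: 2.5
eef_pos: [0.6003, 0.3082, 0.2515]
tool_rot: [[-0.991, 0.133, -0.007], [0.133, 0.991, -0.002], [0.006, -0.003, -1.0]]
force: [-0.8, 0.2, -0.0]
gripper_width: 0.0006
grasp_force: 0.0
```

```bash
python3 - <<'E'
from h import *
ims=[np.array(cap(n)['pixels'])[:,:,::-1] for n in ('scene','side','wrist')]
o=np.zeros((600,800,3),'uint8')
o[:300,:400]=cv2.resize(ims[0],(400,300));o[:300,400:]=cv2.resize(ims[1],(400,300));o[300:,:400]=cv2.resize(ims[2],(400,300))
o[300:,400:]=cv2.resize(ims[1][220:400,60:300],(400,300))
cv2.imwrite('pics/m1.png',np.clip(o*1.5,0,255).astype('uint8'))
print(monitor.get_obs()['eef_pos'])
E
```

```text
[0.60034817 0.30953602 0.25591501]
```

View pics/m1.png

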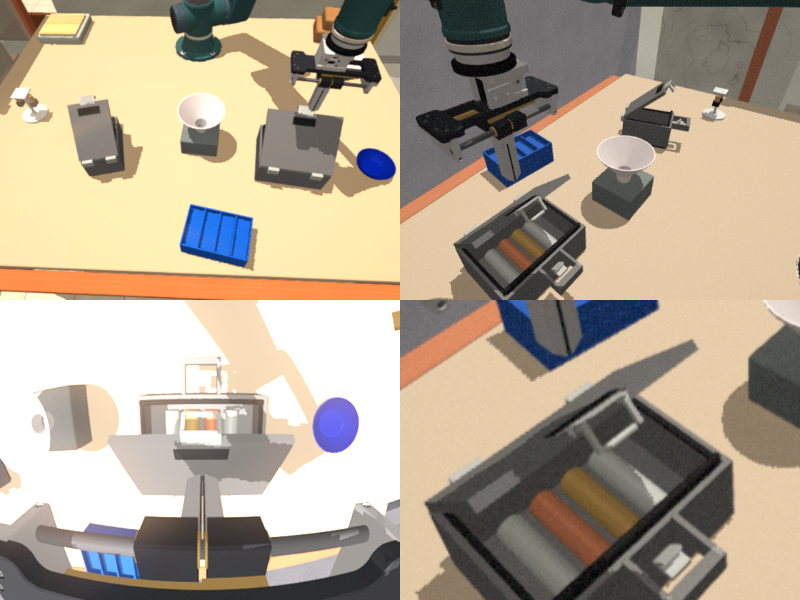

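The fingers are shut and aligned with the case, above the lid just behind the pad. Next I descend to contact.

Call:
jog_arm(plan=[[[0, 0, 1], [0, 0, 0]], [[0, 0, 0.8], [0, 0, 0]], [[0, 0, 0.3], [0, 0, 0]], [[0, 0, 0.2], [0, 0, 0]], [[0, 0, 0], [0, 0, 0]]])

```text
time_s: 3.15
eef_pos: [0.601, 0.3092, 0.1985]
tool_rot: [[-0.991, 0.132, 0.001], [0.132, 0.991, 0.0], [-0.0, 0.0, -1.0]]
force: [0.4, 0.1, 0.3]
gripper_width: 0.0006
grasp_force: 0.0
```

Call:
jog_arm(plan=[[[0, 0, 0.2], [0, 0, 0]], [[0, 0, 0.2], [0, 0, 0]], [[0, 0, 0.1], [0, 0, 0]]])

```text
time_s: 3.45
eef_pos: [0.6014, 0.3089, 0.1857]
tool_rot: [[-0.991, 0.132, 0.001], [0.132, 0.991, 0.0], [-0.001, 0.0, -1.0]]
force: [0.7, 0.8, 0.7]
gripper_width: 0.0006
grasp_force: 0.4
```

Call:
jog_arm(plan=[[[0.2, 0, 0.3], [0, 0, 0]], [[0.2, 0, 0.3], [0, 0, 0]], [[0.2, 0, 0.35], [0, 0, 0]], [[0.2, 0, 0.35], [0, 0, 0]]])

```text
time_s: 3.85
eef_pos: [0.5807, 0.3116, 0.1523]
tool_rot: [[-0.991, 0.132, -0.0], [0.132, 0.991, 0.0], [0.0, 0.0, -1.0]]
force: [0.8, 0.6, 1.1]
gripper_width: 0.0003
grasp_force: 0.9
```

Call:
jog_arm(plan=[[[0.15, 0, 0.35], [0, 0, 0]], [[0.15, 0, 0.35], [0, 0, 0]], [[0.12, 0, 0.35], [0, 0, 0]], [[0.1, 0, 0.3], [0, 0, 0]], [[0, 0, 0], [0, 0, 0]]])

```text
time_s: 4.35
eef_pos: [0.5672, 0.3128, 0.117]
tool_rot: [[-0.991, 0.132, -0.003], [0.132, 0.991, -0.001], [0.003, -0.002, -1.0]]
force: [0.7, 0.7, -0.1]
gripper_width: 0.0
grasp_force: 0.0
```

```bash
python3 - <<'E'
from h import *
ims=[np.array(cap(n)['pixels'])[:,:,::-1] for n in ('scene','side')]
o=np.hstack([cv2.resize(ims[0][100:280,320:520],(400,360)),cv2.resize(ims[1][220:400,60:260],(400,360))])
cv2.imwrite('pics/m2.png',np.clip(o*1.5,0,255).astype('uint8'))
E
```

```text
(no output)
```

View pics/m2.png

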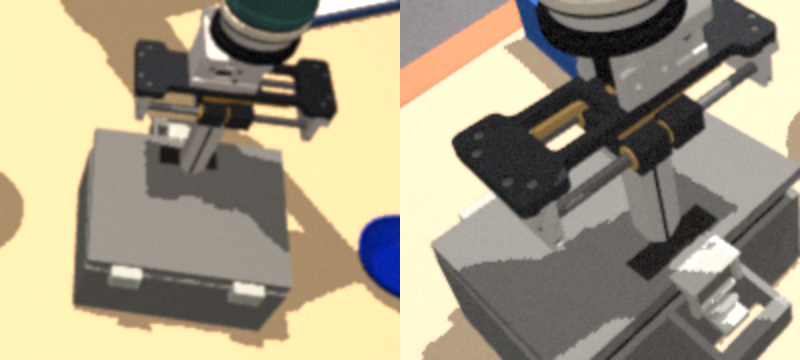

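The lid is following and nearly down, with the fingertips at the rear part of the pad. Next I press.

Call:
jog_arm(plan=[[[0.2, 0, 0.2], [0, 0, 0]], [[0.1, 0, 0.2], [0, 0, 0]], [[0, 0, 0.1], [0, 0, 0]], [[0, 0, 0], [0, 0, 0]]])

```text
time_s: 4.85
eef_pos: [0.5618, 0.3144, 0.1078]
tool_rot: [[-0.991, 0.132, 0.003], [0.132, 0.991, 0.001], [-0.002, 0.001, -1.0]]
force: [1.7, -0.4, 2.8]
gripper_width: 0.0003
grasp_force: 1.6
```

Call:
jog_arm(plan=[[[0, 0, 0.1], [0, 0, 0]], [[0, 0, 0.1], [0, 0, 0]], [[0, 0, 0], [0, 0, 0]]])

```text
time_s: 5.15
eef_pos: [0.5615, 0.3144, 0.1026]
tool_rot: [[-0.991, 0.132, 0.002], [0.132, 0.991, 0.001], [-0.001, 0.001, -1.0]]
force: [1.8, 0.9, 4.1]
gripper_width: 0.0007
grasp_force: 1.9
```

Call:
jog_arm(plan=[[[0, 0, 0.08], [0, 0, 0]], [[0, 0, 0.08], [0, 0, 0]], [[0, 0, 0], [0, 0, 0]]])

```text
time_s: 5.45
eef_pos: [0.5613, 0.3145, 0.0993]
tool_rot: [[-0.991, 0.132, 0.001], [0.132, 0.991, 0.001], [-0.001, 0.001, -1.0]]
force: [-0.5, -1.0, 7.6]
gripper_width: 0.0005
grasp_force: 3.7
```

Call:
jog_arm(plan=[[[0, 0, 0.08], [0, 0, 0]], [[0, 0, 0.08], [0, 0, 0]], [[0, 0, 0], [0, 0, 0]]])

```text
time_s: 5.75
eef_pos: [0.5614, 0.3145, 0.0982]
tool_rot: [[-0.991, 0.132, 0.003], [0.132, 0.991, 0.001], [-0.002, 0.002, -1.0]]
force: [-4.3, -1.9, 15.2]
gripper_width: 0.0006
grasp_force: 7.9
```

Call:
jog_arm(plan=[[[0, 0, 0.1], [0, 0, 0]], [[0, 0, 0.1], [0, 0, 0]], [[0, 0, 0], [0, 0, 0]]])

```text
time_s: 6.05
eef_pos: [0.5615, 0.3145, 0.0979]
tool_rot: [[-0.991, 0.132, 0.005], [0.132, 0.991, 0.002], [-0.005, 0.003, -1.0]]
force: [-8.3, -5.3, 30.0]
gripper_width: 0.0004
grasp_force: 14.8
```

That is rigid, so the hard stop is reached. I lift slowly and check whether the lid follows.

Call:
jog_arm(plan=[[[0, 0, -0.2], [0, 0, 0]], [[0, 0, -0.15], [0, 0, 0]], [[0, 0, 0], [0, 0, 0]]])

```text
time_s: 6.35
eef_pos: [0.5614, 0.3144, 0.0999]
tool_rot: [[-0.991, 0.132, 0.002], [0.132, 0.991, 0.001], [-0.002, 0.001, -1.0]]
force: [-0.7, -0.4, 8.9]
gripper_width: 0.0002
grasp_force: 4.4
```

Call:
jog_arm(plan=[[[0, 0, -0.5], [0, 0, 0]], [[0, 0, -1], [0, 0, 0]], [[0, 0, -1], [0, 0, 0]], [[0, 0, -1], [0, 0, 0]], [[0, 0, -1], [0, 0, 0]]])

```text
time_s: 6.85
eef_pos: [0.5601, 0.3141, 0.2099]
tool_rot: [[-0.991, 0.132, -0.003], [0.132, 0.991, -0.001], [0.003, -0.001, -1.0]]
force: [-0.1, 0.6, 0.6]
gripper_width: 0.0004
grasp_force: 0.0
```

Call:
jog_arm(plan=[[[1, 0, 0], [0, 0, 0]], [[1, 0, 0], [0, 0, 0]], [[1, 0, 0], [0, 0, 0]], [[1, 0, 0], [0, 0, 0]], [[0, 0, 0], [0, 0, 0]]])

```text
time_s: 7.35
eef_pos: [0.459, 0.3279, 0.2098]
tool_rot: [[-0.992, 0.13, -0.003], [0.13, 0.992, -0.0], [0.002, -0.001, -1.0]]
force: [0.2, -0.7, 0.2]
gripper_width: 0.0009
grasp_force: 0.0
```

```bash
python3 - <<'E'
from h import *
ims=[np.array(cap(n)['pixels'])[:,:,::-1] for n in ('scene','side')]
o=np.vstack([np.hstack([cv2.resize(i,(400,300)) for i in ims]),np.hstack([cv2.resize(ims[0][130:280,320:520],(400,300)),cv2.resize(ims[1][250:400,60:260],(400,300))])])
cv2.imwrite('pics/m3.png',np.clip(o*1.5,0,255).astype('uint8'))
E
```

```text
(no output)
```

View pics/m3.png

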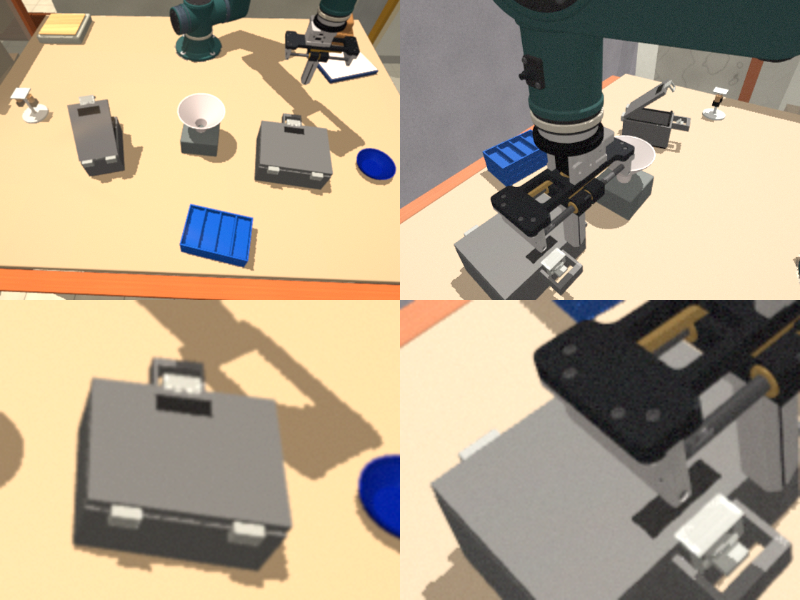

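The lid looks closed with the tool clear, and the narrow case is still open. A touch test should tell latched (surface about 0.1006) from sprung back (about 0.107).

Call:
jog_arm(plan=[[[-1, 0, 0], [0, 0, 0]], [[-1, 0, 0], [0, 0, 0]], [[-1, 0, 0], [0, 0, 0]], [[-1, 0, 1], [0, 0, 0]], [[0, 0, 1], [0, 0, 0]]])

```text
time_s: 7.95
eef_pos: [0.5653, 0.3127, 0.1587]
tool_rot: [[-0.991, 0.136, 0.002], [0.136, 0.991, -0.0], [-0.002, 0.0, -1.0]]
force: [-0.2, -0.1, -1.1]
gripper_width: 0.0003
grasp_force: 0.0
```

Call:
jog_arm(plan=[[[0, 0, 1], [0, 0, 0]], [[0, 0, 0.8], [0, 0, 0]], [[0, 0, 0.2], [0, 0, 0]], [[0, 0, 0.1], [0, 0, 0]], [[0, 0, 0], [0, 0, 0]]])

```text
time_s: 8.45
eef_pos: [0.5619, 0.3142, 0.1081]
tool_rot: [[-0.991, 0.133, 0.001], [0.133, 0.991, 0.0], [-0.001, 0.001, -1.0]]
force: [-0.8, -0.5, 0.2]
gripper_width: 0.0002
grasp_force: 0.0
```

Call:
jog_arm(plan=[[[0, 0, 0.05], [0, 0, 0]], [[0, 0, 0], [0, 0, 0]]])

```text
time_s: 8.65
eef_pos: [0.5617, 0.3145, 0.1076]
tool_rot: [[-0.991, 0.132, 0.002], [0.132, 0.991, 0.001], [-0.002, 0.001, -1.0]]
force: [-1.2, 0.6, 0.2]
gripper_width: 0.0005
grasp_force: 0.0
```

Call:
jog_arm(plan=[[[0, 0, 0.12], [0, 0, 0]], [[0, 0, 0], [0, 0, 0]]])

```text
time_s: 8.85
eef_pos: [0.561, 0.3142, 0.1033]
tool_rot: [[-0.991, 0.132, 0.0], [0.132, 0.991, 0.0], [-0.0, 0.0, -1.0]]
force: [0.3, 0.1, 0.2]
gripper_width: 0.0005
grasp_force: 0.0
```

Call:
jog_arm(plan=[[[0, 0, 0.06], [0, 0, 0]], [[0, 0, 0], [0, 0, 0]]])

```text
time_s: 9.05
eef_pos: [0.5609, 0.3141, 0.1015]
tool_rot: [[-0.991, 0.132, -0.0], [0.132, 0.991, -0.0], [0.0, -0.0, -1.0]]
force: [-0.5, 0.3, 0.1]
gripper_width: 0.0003
grasp_force: 0.0
```

Call:
jog_arm(plan=[[[0, 0, 0.06], [0, 0, 0]], [[0, 0, 0], [0, 0, 0]]])

```text
time_s: 9.25
eef_pos: [0.5612, 0.3142, 0.101]
tool_rot: [[-0.991, 0.132, 0.001], [0.132, 0.991, 0.0], [-0.001, 0.0, -1.0]]
force: [-1.2, -0.7, 2.6]
gripper_width: 0.0008
grasp_force: 1.5
```

The lid surface is at 0.101 with no force above it, so it is latched. I back off and hand in.

Call:
jog_arm(plan=[[[0, 0, -0.5], [0, 0, 0]], [[0, 0, -1], [0, 0, 0]], [[0, 0, -1], [0, 0, 0]], [[0, 0, -1], [0, 0, 0]], [[0, 0, 0], [0, 0, 0]]])

```text
time_s: 9.75
eef_pos: [0.5632, 0.3152, 0.1934]
tool_rot: [[-0.991, 0.132, 0.009], [0.132, 0.991, 0.004], [-0.008, 0.005, -1.0]]
force: [0.1, 0.0, 1.2]
gripper_width: 0.0008
grasp_force: 0.0
```

```bash
python3 -c "
from station import arm,monitor
print(monitor.get_obs()['eef_pos']);print(arm.hand_in())"
```

```text
[0.56322768 0.31518599 0.1934217 ]
the job is handed in; nothing more can be done
None
```

The wide case is shut and, by a touch test, latched; the narrow case was left open, the arm is clear, and the job was handed in at about 9.8 s.

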